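# Bolt the solvent chest before lighting the torch

### The job

The solvents have been put away and both lids are closed. Before the torch is lit, slide the bolt on top of the larger grey steel chest all the way home, so that its tip goes right through the keeper as far as it will travel, then let go. Leave the bolt of the smaller box as it is.

Things in the scene. Friction and masses are not known exactly. Their poses are not given: they have to be found in the camera images.
- bolt (a joint): Travel in m of the LARGER chest's bolt: 0 fully drawn back, 0.050 fully home at its stop; starts at 0 to 0.010. At 0.030 the tip is level with the keeper's far face, at 0.050 it stands 20 mm past it. Dry friction of about 3 N and light damping resist it; no spring, it stays where it is left.
- bolt_knob (a point): Centre of the top of the upright steel knob of the larger chest's bolt; rides with it. z up, +y the way home, x across. Knob: 18 mm diameter over its top 28 mm, then a 10 mm stem; axis of the level 13 mm rod 52 mm below. Rod tip 78 mm ahead (+y), tail 45 mm behind. Straps and keeper (34 mm wide) top out 41 mm below this point, the lid 65 mm below: only the knob stands higher.
- chest: The larger grey steel chest, fixed, 220 mm (x) by 260 mm (y), 110 mm high plus a closed 4 mm lid. Origin: centre of its underside on the bench; z up, +y the way its bolt slides home. The bolt lies on top along x = 0: knob at y = -30 mm drawn back, +20 mm home; guide straps at y = -52 and +35 mm, keeper at y = +62 to +78 mm.
- small_bolt_knob (a point): Centre of the top of the knob of the SMALLER box's bolt (fixed grey steel box 120 mm (x) by 190 mm (y), 70 mm high): the same bolt in every measure, 40 mm lower. It also starts drawn back and is to be left as it is.

How it is judged:
At the end, for the whole second after the job is handed in: The larger chest's bolt is home: joint beyond 0.036 of its 0.050 m (tip at least 6 mm out of the keeper's far face) and at rest; the smaller box's bolt is within 10 mm of where it started (value of joint bolt above 0.036 m and velocity of joint bolt between -0.01 and 0.01 m/s and distance of small_bolt_knob from where it was at the start of the episode below 0.01 m); the robot touches nothing.
It fails at once if the smaller box's bolt is moved by more than 10 mm (distance of small_bolt_knob from where it was at the start of the episode above 0.01 m).
It also fails if it takes over 32 s, if anything falls off the work surface, if the arm or the gripper's body presses on something with over 40 N, if the wrist force passes 120 N, or if a joint passes its speed limit or range.

### The arm

A 6-joint arm with a two-finger parallel gripper is mounted at the origin on the work surface. World frame = base frame: x ahead of the robot, y to its left, z up, the work surface at z = 0. Lengths are in m, angles in rad, forces in N, time in s.
With the tool pointing down it reaches from about 0.3 to 0.875 m from the base axis. Payload 6.4 kg.
Tool frame: the origin (TCP) lies between the finger pads; the fingertips stand 19 mm ahead of it and the grasp point (between the pads) is the TCP (ctrl.tips_ahead is the z of the fingertips in the tool frame, in m); z points along the fingers, y is the line along which they close (so a half turn about z gives the same grasp; the last joint's range is limited). The gripper opens to 85 mm and grips with 20 to 120 N. Pads are 22 mm wide; open, the fingers measure 114 mm over their backs; the gripper's body (76 mm by 85 mm) begins 54 mm behind the grasp point. The pads swing forward as they close: fully open they stand 13 mm farther back than shut.
Start: joints at [-0.206, 0.181, 1.607, -0, 1.354, -0.206], TCP at [0.575, 0, 0.25] pointing down, gripper open.
Joint ranges: [-2.99, 2.99], [-0.89, 2.07], [0.3, 2.58], [-1.14, 4.28], [0, 2.63], [-3.12, 3.12]. Speed limits (rad/s): [2.57, 2.57, 3.01, 3.14, 3.14, 3.14].

### API

Orientations are given as a unit quaternion [w, x, y, z].
In Python, from bench import readout, vision, ctrl gives the robot as it stands.
- The arm moves only by the tool play_rows, never from a script. Its arguments are lists of equal length, an entry for each row: "xyz": the shift along the tool's x, y, z in mm, a list of three; "rot": the turn, a rotation vector about the tool's x, y, z in rad, a list of three; "grip": the opening, from 0 (shut) to 1 (fully open). In form: {"xyz": [[x, y, z], ...], "rot": [[rx, ry, rz], ...], "grip": [grip, ...]}. A call has exactly 10 rows; each row is the pose to reach, as a shift and turn from the pose commanded when the call began, along the tool's axes at that moment; what a row does not reach only later rows make up. A row lasts 1/8 s, in which the tool goes at most 62.5 mm and 10.7 degrees, less where a joint would pass 70% of its speed; a pose out of reach is approached as far as the arm can. A call with a gripper value outside its range is refused whole. The fingers move at their own pace and stop on an object; the grip force is fixed at half the most. Time passes only in rows, so rows that repeat a pose let the fingers close, or fill a call up. It gives the time, the measured TCP pose, the force, the opening and the grip force at its end, in the units of the state.
- readout.get_obs(): the state, without advancing time (a new reading comes with each control period).
- vision.camera(name): name is "scene" or "side" or "wrist"; returns a dict with "color" (400x640x3 uint8, red, green, blue), "depth" (400x640 float32, m along the optical axis (not along the pixel's ray), 0 where there is no reading), "camera_matrix" (3x3 intrinsics, pixels), "extrinsics" (4x4, takes a point from camera to world coordinates); the wrist camera has in their place "hand_eye" (4x4, takes a point from camera to tool coordinates, whose origin is the TCP and whose axes are the flange's). Camera axes: x right, y down, z forward; pixel columns grow to the right and rows downward; lengths in m; the calibration is good to about 2 mm. A picture is of the moment at which its call begins: read the wrist's pose just before it.
- ctrl.hand_in(): hands the job in; it is judged then, once.
The state is a dict: "time_s": time; "q": joint angles; "dq": joint speeds; "joint_efforts": joint torques, N m; "eef_pos": TCP position; "eef_rot": TCP orientation; "wrist_force": force on the tool from outside, world axes, zero at the start; "torque": the same for the moment, N m; "opening": opening from 0.0 (shut) to 1.0 (fully open); "grasp_force": force on a finger pad.
Only numpy, scipy, OpenCV 4.12 (cv2) and the standard library are available. Lean on these libraries where they do the work, as an engineer would, in place of code of your own. Each camera call takes 0.05 s, during which the arm holds its last target. There are 200 camera calls.

## Working session

There is one attempt and no reset: what is moved stays moved. The work goes in short steps, Python scripts to look and compute and a tool call to move; the robot and the scene stay as the last step left them, time stands still between calls to the robot, and variables do not carry over. Pictures are saved under pics/ and viewed, at most 10 in all, crops included, and the job is handed in when it is done.

Besides the shell and the picture viewer there is one more tool, called after "Call:" as a command line: name --argument value ..., lists and objects as JSON in quotes. play_rows: Moves the arm, as the interface text tells. Its arguments: {"type":"object","properties":{"xyz":{"type":"array","items":{"type":"array","items":{"type":"number"}}},"rot":{"type":"array","items":{"type":"array","items":{"type":"number"}}},"grip":{"type":"array","items":{"type":"number"}}},"required":["xyz","rot","grip"]}

```bash
mkdir -p pics
python3 - <<'E'
from bench import readout, vision, ctrl
import cv2,numpy as np
o=readout.get_obs();print(o['time_s'],o['eef_pos'],o['eef_rot'],o['opening'])
for n in ['scene','side']:
    d=vision.camera(n);np.savez(''+n+'.npz',**{k:v for k,v in d.items() if hasattr(v,'shape')})
    cv2.imwrite(f'pics/{n}1.png',d['color'][:,:,::-1])
    print(n,d['extrinsics'],d['camera_matrix'])
E
```

```text
0.0 [5.74507266e-01 1.11217932e-04 2.49415116e-01] [-7.07358712e-04  7.07107693e-01  7.07105357e-01 -4.73982689e-04] 0.9992173562045878
scene [[-0.82863868  0.46818495 -0.3068563   0.84780692]
 [ 0.55954148  0.67661782 -0.47864565  0.40332385]
 [-0.01647025 -0.56832313 -0.8226406   0.89279926]
 [ 0.          0.          0.          1.        ]] [[462.12085043   0.         319.17510728]
 [  0.         462.12085043 195.27454123]
 [  0.           0.           1.        ]]
side [[ 0.99790612 -0.05616666  0.03207306  0.52518077]
 [-0.06197758 -0.68856294  0.72252326 -0.59811423]
 [-0.0184974  -0.72299819 -0.69060225  0.65377191]
 [ 0.          0.          0.          1.        ]] [[440.67748381   0.         315.11841246]
 [  0.         440.67748381 209.05636664]
 [  0.           0.           1.        ]]
```

View pics/scene1.png

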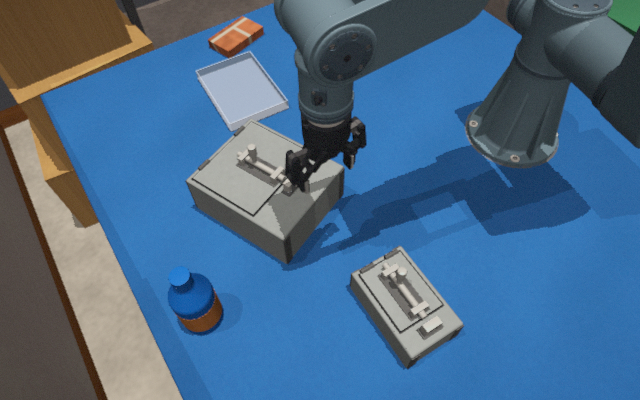

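View pics/side1.png

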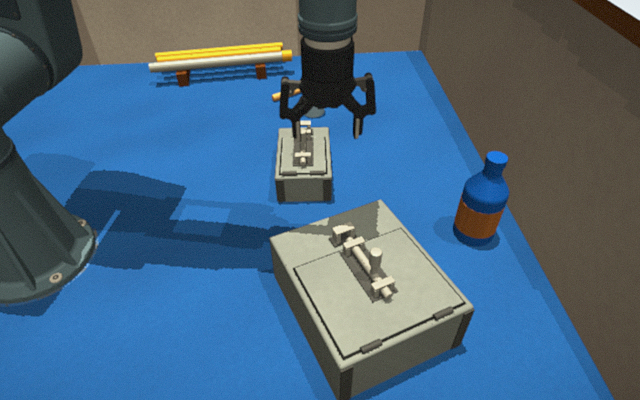

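Scene: the large chest's knob is at about (252,150). Side: its knob top is at (376,252), the keeper at (343,232), and the near strap at (383,288). So home is up and left in the side view. The small box's knob is at about (402,270) in the scene view.

Run:
```python
import numpy as np,cv2
for n,(u0,v0,u1,v1) in {'side':(270,195,480,395),'scene':(185,120,345,265)}.items():
    d=np.load(n+'.npz');Z=d['depth'];K=d['camera_matrix'];E=d['extrinsics']
    v,u=np.mgrid[v0:v1,u0:u1];z=Z[v0:v1,u0:u1]
    P=np.stack([(u-K[0,2])/K[0,0]*z,(v-K[1,2])/K[1,1]*z,z],-1)@E[:3,:3].T+E[:3,3]
    P=P[z>0]
    k=P[(P[:,2]>.158)&(P[:,2]<.2)&(P[:,1]<-.03)]
    s=P[(P[:,2]>.124)&(P[:,2]<.145)]; t=P[(P[:,2]>.105)&(P[:,2]<.119)]
    print(n,'lid z',np.median(t[:,2]),len(k),'knob lo/hi',k.min(0),k.max(0),'med',np.median(k,0))
    r=cv2.minAreaRect(t[:,:2].astype(np.float32)*1000);print('lid rect',r)
    top=k[k[:,2]>np.percentile(k[:,2],98)-.004];print('top',len(top),top.mean(0))
    # strap/keeper points clusters
    print('hardware rect',cv2.minAreaRect(s[:,:2].astype(np.float32)*1000),len(s), s.mean(0))
```

```text
side lid z 0.11167180483869177 190 knob lo/hi [ 0.61905245 -0.20371943  0.15800503] [ 0.63654294 -0.18601842  0.17955593] med [ 0.62664639 -0.19853568  0.17444997]
lid rect ((688.4100952148438, -142.65098571777344), (370.6266174316406, 261.82220458984375), 21.632959365844727)
top 94 [ 0.62737279 -0.19487814  0.1769141 ]
hardware rect ((726.6044921875, -138.47174072265625), (277.67913818359375, 148.7811737060547), 14.252224922180176) 1106 [ 0.61656226 -0.16934296  0.13261482]
scene lid z 0.11239673655617599 98 knob lo/hi [ 0.62059752 -0.19970266  0.15815372] [ 0.6372752  -0.18084879  0.18158788] med [ 0.62908384 -0.18523106  0.17426751]
lid rect ((617.9552001953125, -165.83477783203125), (220.74197387695312, 263.7244567871094), 21.473674774169922)
top 38 [ 0.62790681 -0.18920108  0.17898139]
hardware rect ((617.0770263671875, -162.94546508789062), (34.754478454589844, 150.56597900390625), 21.224056243896484) 522 [ 0.61914014 -0.15813647  0.13331323]
```

Call:
play_rows --xyz '[[-25, 7, 0], [-60, 16, 0], [-95, 26, 0], [-130, 36, 0], [-160, 44, 5], [-180, 50, 10], [-192, 53, 20], [-192, 53, 20], [-192, 53, 20], [-192, 53, 20]]' --rot '[[0, 0, -0.05], [0, 0, -0.12], [0, 0, -0.19], [0, 0, -0.26], [0, 0, -0.32], [0, 0, -0.36], [0, 0, -0.3735], [0, 0, -0.3735], [0, 0, -0.3735], [0, 0, -0.3735]]' --grip '[1, 1, 1, 1, 1, 1, 1, 1, 1, 1]'

```text
time_s: 1.35
eef_pos: [0.6282, -0.1911, 0.2308]
eef_rot: [0.0, 0.563, 0.826, 0.0]
wrist_force: [0.9, 0.2, 1.0]
opening: 1.0
grasp_force: 0.0
```

Run:
```python
from bench import readout, vision
import cv2,numpy as np
from scipy.spatial.transform import Rotation as R
o=readout.get_obs();q=o['eef_rot'];Rt=R.from_quat([q[1],q[2],q[3],q[0]]).as_matrix();print(o['eef_pos'],Rt.round(3))
d=vision.camera('wrist');cv2.imwrite('pics/w1.png',d['color'][:,:,::-1])
K=d['camera_matrix'];H=d['hand_eye'];z=d['depth'];v,u=np.mgrid[0:400,0:640]
C=np.stack([(u-K[0,2])/K[0,0]*z,(v-K[1,2])/K[1,1]*z,z],-1)@H[:3,:3].T+H[:3,3]
W=C@Rt.T+o['eef_pos']
m=(z>0)&(W[...,2]>.17)&(W[...,2]<.19)&(np.hypot(W[...,0]-.628,W[...,1]+.192)<.025)
print(m.sum(),C[m].mean(0),W[m].min(0),W[m].max(0),W[m].mean(0),u[m].mean(),v[m].mean())
s=(z>0)&(W[...,2]>.124)&(W[...,2]<.145)&(np.hypot(W[...,0]-.618,W[...,1]+.166)<.1)
print(cv2.minAreaRect(W[s][:,:2].astype(np.float32)*1000))
```

```text
[ 0.62817869 -0.19112687  0.2308023 ] [[-0.366  0.931  0.001]
 [ 0.931  0.366 -0.   ]
 [-0.     0.    -1.   ]]
625 [ 0.00068545 -0.00037322  0.05356192] [ 0.61942351 -0.20034794  0.1700049 ] [ 0.63699903 -0.183164    0.17978477] [ 0.62761179 -0.19063336  0.17723996] 313.5904 229.3184
((617.5667724609375, -165.088134765625), (34.10063934326172, 148.34349060058594), 21.42824935913086)
```

View pics/w1.png

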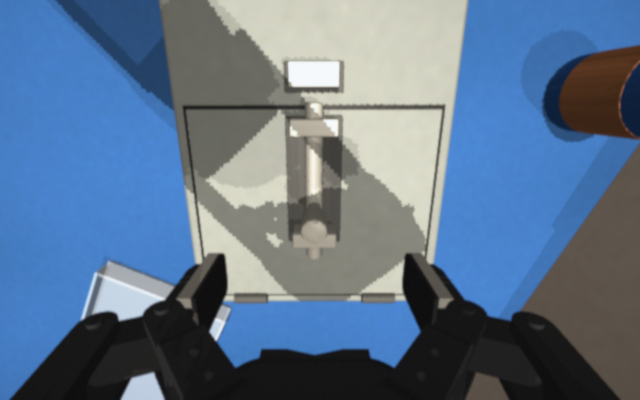

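The wrist view shows the knob at (314,230), centred between the fingers. The keeper is straight ahead at (314,73), in tool +x. Next: descend and grip.

Call:
play_rows --xyz '[[0, 0, 15], [0, 0, 32], [0, 0, 48], [0, 0, 58], [0, 0, 63], [0, 0, 63], [0, 0, 63], [0, 0, 63], [0, 0, 63], [0, 0, 63]]' --rot '[[0, 0, 0], [0, 0, 0], [0, 0, 0], [0, 0, 0], [0, 0, 0], [0, 0, 0], [0, 0, 0], [0, 0, 0], [0, 0, 0], [0, 0, 0]]' --grip '[1, 1, 1, 1, 1, 1, 0.6, 0.3, 0, 0]'

```text
time_s: 2.65
eef_pos: [0.628, -0.1921, 0.1677]
eef_rot: [0.0, 0.564, 0.826, -0.0]
wrist_force: [-1.7, -0.2, -0.2]
opening: 0.196
grasp_force: 58.4
```

Call:
play_rows --xyz '[[0, 0, 0], [0, 0, 0], [0, 0, 0], [0, 0, 0], [4, 0, 0], [9, 0, 0], [14, 0, 0], [19, 0, 0], [24, 0, 0], [24, 0, 0]]' --rot '[[0, 0, 0], [0, 0, 0], [0, 0, 0], [0, 0, 0], [0, 0, 0], [0, 0, 0], [0, 0, 0], [0, 0, 0], [0, 0, 0], [0, 0, 0]]' --grip '[0, 0, 0, 0, 0, 0, 0, 0, 0, 0]'

```text
time_s: 3.9
eef_pos: [0.6189, -0.1691, 0.1677]
eef_rot: [-0.0, 0.563, 0.826, -0.0]
wrist_force: [-3.3, -2.1, 7.3]
opening: 0.186
grasp_force: 58.8
```

Call:
play_rows --xyz '[[4, 0, 0], [8, 0, 0], [12, 0, 0], [16, 0, 0], [19, 0, 0], [21, 0, 0], [22, 0, 0], [22, 0, 0], [22, 0, 0], [22, 0, 0]]' --rot '[[0, 0, 0], [0, 0, 0], [0, 0, 0], [0, 0, 0], [0, 0, 0], [0, 0, 0], [0, 0, 0], [0, 0, 0], [0, 0, 0], [0, 0, 0]]' --grip '[0, 0, 0, 0, 0, 0, 0, 0, 0, 0]'

```text
time_s: 5.15
eef_pos: [0.6111, -0.1493, 0.1677]
eef_rot: [0.0, 0.564, 0.826, -0.0]
wrist_force: [-2.6, -4.5, 5.8]
opening: 0.191
grasp_force: 58.8
```

Run:
```python
from bench import vision
import cv2
d=vision.camera('side');cv2.imwrite('pics/s2.png',cv2.resize(d['color'][180:330,260:460,::-1],None,fx=3,fy=3))
```

```text
(no output)
```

View pics/s2.png

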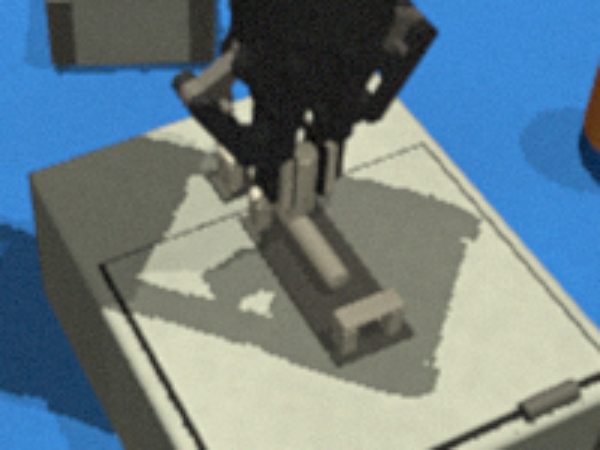

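The crop shows the rod's tail at (340,280), well ahead of the rear strap at (370,310), with the knob held in the fingers. A small push to the stop comes next.

Call:
play_rows --xyz '[[1, 0, 0], [1, 0, 0], [2, 0, 0], [2, 0, 0], [3, 0, 0], [3, 0, 0], [3, 0, 0], [3, 0, 0], [3, 0, 0], [3, 0, 0]]' --rot '[[0, 0, 0], [0, 0, 0], [0, 0, 0], [0, 0, 0], [0, 0, 0], [0, 0, 0], [0, 0, 0], [0, 0, 0], [0, 0, 0], [0, 0, 0]]' --grip '[0, 0, 0, 0, 0, 0, 0, 0, 0, 0]'

```text
time_s: 6.45
eef_pos: [0.611, -0.1491, 0.1677]
eef_rot: [0.003, 0.564, 0.826, -0.001]
wrist_force: [2.9, -12.1, -0.0]
opening: 0.19
grasp_force: 58.5
```

The position has barely changed and the push-back force has risen, so the bolt is at its stop. Release and raise.

Call:
play_rows --xyz '[[-2, 0, 0], [-3, 0, 0], [-3, 0, 0], [-3, 0, 0], [-3, 0, 0], [-3, 0, 0], [-3, 0, 0], [-3, 0, 0], [-3, 0, 0], [-3, 0, 0]]' --rot '[[0, 0, 0], [0, 0, 0], [0, 0, 0], [0, 0, 0], [0, 0, 0], [0, 0, 0], [0, 0, 0], [0, 0, 0], [0, 0, 0], [0, 0, 0]]' --grip '[0, 0, 0.3, 0.6, 0.8, 0.8, 0.8, 0.8, 0.8, 0.8]'

```text
time_s: 7.7
eef_pos: [0.6112, -0.1492, 0.1673]
eef_rot: [-0.0, 0.564, 0.826, 0.0]
wrist_force: [0.2, 0.1, 0.9]
opening: 0.797
grasp_force: 0.0
```

Call:
play_rows --xyz '[[0, 0, 0], [0, 0, -10], [0, 0, -25], [0, 0, -40], [0, 0, -55], [0, 0, -70], [0, 0, -80], [0, 0, -80], [0, 0, -80], [0, 0, -80]]' --rot '[[0, 0, 0], [0, 0, 0], [0, 0, 0], [0, 0, 0], [0, 0, 0], [0, 0, 0], [0, 0, 0], [0, 0, 0], [0, 0, 0], [0, 0, 0]]' --grip '[0.8, 0.8, 0.8, 0.8, 0.8, 0.8, 0.8, 0.8, 0.8, 0.8]'

```text
time_s: 8.95
eef_pos: [0.6108, -0.149, 0.2464]
eef_rot: [-0.001, 0.564, 0.826, -0.0]
wrist_force: [0.8, 0.3, 0.2]
opening: 0.805
grasp_force: 0.0
```

Run:
```python
from bench import vision,readout
from scipy.spatial.transform import Rotation as R
import cv2,numpy as np
o=readout.get_obs();q=o['eef_rot'];Rt=R.from_quat([q[1],q[2],q[3],q[0]]).as_matrix()
d=vision.camera('wrist');cv2.imwrite('pics/w2.png',d['color'][:,:,::-1])
K=d['camera_matrix'];H=d['hand_eye'];z=d['depth'];v,u=np.mgrid[0:400,0:640]
W=(np.stack([(u-K[0,2])/K[0,0]*z,(v-K[1,2])/K[1,1]*z,z],-1)@H[:3,:3].T+H[:3,3])@Rt.T+o['eef_pos']
m=(z>0)&(W[...,2]>.174)&(W[...,2]<.186)&(np.hypot(W[...,0]-.618,W[...,1]+.166)<.05)
c=W[m].mean(0);print(m.sum(),c,'travel',(c[:2]-[.6178,-.1655])@[-.365,.931]+.03,o['wrist_force'])
```

```text
493 [ 0.61096232 -0.14845979  0.17778691] travel 0.04836019064137709 [0.77136419 0.26935112 0.2080592 ]
```

View pics/w2.png

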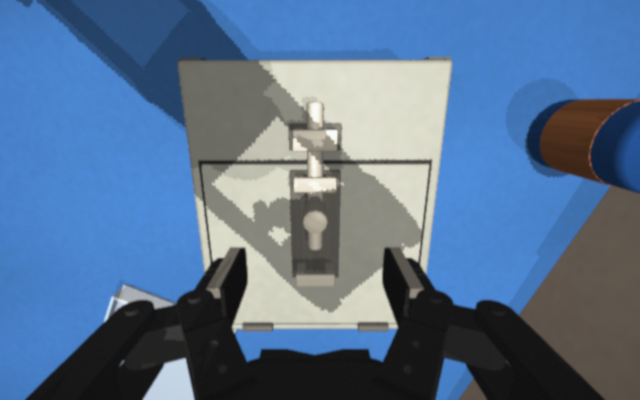

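The rod tip at (315,103) stands well past the keeper at (315,138), and the knob at (315,222) is free of the fingers.

```bash
python3 -c "
from bench import ctrl
print(ctrl.hand_in())"
```

```text
the job is handed in; nothing more can be done
None
```

The larger chest's bolt is home against its stop: about 48 mm of its 50 mm travel by camera, tip well past the keeper. The gripper has let go and is clear, the smaller box was not touched, and the job is handed in.

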